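# Press the ticket holder home in the walnut case

### The job

Slide the clear pane on top of the walnut case fully open, then take the black ticket holder that stands on the table and push it straight down astride the upturned steel lip along the front of the shelf inside, about the middle of the uncovered bay, with its card facing the case's clear front, until it is fully home like the one in the other bay. The holder has an adhesive strip inside that has to take, so finish while still holding it and pressing it down firmly, with about a kilogram's weight; leave the pane open and do not disturb the jar, the bowl or the hammer.

Things in the scene. Friction and masses are not known exactly. Their poses are not given: they have to be found in the camera images.
- case: Walnut case fixed to the table: wooden box, clear front, open top with tracks; origin under its centre. x (262 mm deep) points to the clear front, away from the robot; y (404 mm long) to the end where the sliding pane starts; z up, tracks and walls 136 mm high. Bay at +y is the one to fit (192 mm long); bay at -y, under a fixed pane, already has an identical holder in place at x 69.5, y -96 mm.
- lip (a point): Middle, in the +y bay, of the top edge of the shelf's upturned steel lip, 64 mm above the table, at x 69.5, y 96 mm in the case; axes as the case. The lip is 3 mm thick, round-topped, 24 mm above its shelf, straight along y. Clear front: 57 mm ahead (+x), tracks above it from 51. Behind (-x): tray wall from 42 mm, top 6 mm above the lip, then nuts, up to 36 mm above the lip.
- pane (a joint): How far the clear sliding pane is open, in m: 0 shut over this bay, 0.185 fully open (over the fixed pane). It opens along the case's -y axis, slides with about 3 N of friction and stays where it is left.
- pane_handle (a point): Middle of the top face of the sliding pane's pull: an upright aluminium bar 80 mm long (case x), 12 mm thick (case y), 32 mm high above the pane; it moves with the pane. Axes as the case. The pane is a clear plate 244 by 196 mm (y) with aluminium end strips, upper face 133 mm above the table; the pull is 50 mm from the pane's middle towards +y, 48 mm from its end.
- ticket_center (a point): Centre, half-way up, of the loose ticket holder: black plastic slab 14 mm thick (its x), 60 wide (its y), 69 high (its z, up), about 60 g, standing on the table. A slot 8 mm wide, 20 deep runs along its width in the underside between two 3 mm legs with round tips, which go either side of the lip. Fully home the slot's roof rests on the lip and this point is 14.5 mm above point lip.
- ticket: The same ticket holder; this origin lies under its centre, level with the tips of its legs. x points out of the face with the white card, z up.
- ticket_card (a point): Middle of the white card on the holder's +x face: 7 mm from the holder's centre along its x and 11.5 mm higher.
- jar: Closed jar, 76 mm across and 110 mm high, standing on the table (origin under its centre); to be left alone.
- bowl: White bowl of walnuts, 170 mm across and 50 mm high (nuts to about 75 mm), origin under its centre; to be left alone.
- hammer: Hammer lying on the table along its own x, to be left alone.
Things that resemble listed ones, but are neither listed nor needed, are in the scene too. Of the things shaped like the ticket, the black one is meant.

How it is judged:
By the outcome, as a careful person would: the job done as asked, in the order asked, and still so for the second after the job is handed in, while the arm keeps its last pose, push and grip.
It also fails if it takes over 61 s, if anything falls off the work surface, if the arm or the gripper's body presses on something with over 40 N, if the wrist force passes 120 N, or if a joint passes its speed limit or range.

### The arm

A 6-joint arm with a two-finger parallel gripper is mounted at the origin on the work surface. World frame = base frame: x ahead of the robot, y to its left, z up, the work surface at z = 0. Lengths are in m, angles in rad, forces in N, time in s.
With the tool pointing down it reaches from about 0.4 to 0.925 m from the base axis. Payload 3.4 kg.
Tool frame: the origin (TCP) lies midway between the tips of the shut fingers; the grasp point (between the pads) lies grasp_offset behind it (grasp_offset is the distance from the TCP to the grasp point, in m); z points along the fingers, y is the direction in which the jaws open and shut (so a half turn about z gives the same grasp; the last joint's range is limited). The gripper opens to 85 mm and grips with 20 to 120 N. Pads are 22 mm wide; open, the fingers measure 114 mm over their backs; the gripper's body (76 mm by 85 mm) begins 54 mm behind the grasp point. The pads swing forward as they close: fully open they stand 13 mm farther back than shut.
Start: joints at [1.266, 0.307, 1.506, -0, 1.328, -0.073], TCP at [0.132, 0.56, 0.231] pointing down, gripper open.
Joint ranges: [-3.12, 3.12], [-1.05, 2.28], [0.14, 2.33], [-1.42, 4.57], [0.1, 2.73], [-2.68, 2.68]. Speed limits (rad/s): [2.57, 2.57, 3.14, 3.14, 3.14, 3.14].

### API

Orientations are given as a unit quaternion [x, y, z, w].
In Python, from rig import * gives the robot as it stands. The module is installed in compiled form; this text tells all that it offers.
- The arm moves only by the tool carry_out, never from a script. Its argument "commands" is a list of rows, each a list of 5 numbers: the closure, from -1 (fully open) to 1 (shut), so that 0 is half open, then the shift along the world's x, y, z in mm, then the turn about the world's z in rad. In form: [[hand, dx, dy, dz, turn], ...]. A call has 1 to 12 rows; each row shifts and turns the pose as measured when the row begins; what a row does not reach is not made up. A row lasts 1/8 s, in which the tool goes at most 62.5 mm and 10.7 degrees, less where a joint would pass 70% of its speed; a pose out of reach is approached as far as the arm can. A call is refused whole if a number of a shift passes 62.5 or a number of a turn 0.188, either way. A call with a gripper value outside its range is refused whole. The fingers move at their own pace and stop on an object; "grip_force" is the grip in N (left out, the last holds). Time passes only in rows, so rows that do not move let the fingers close. It gives the time, the measured TCP pose, the force and the opening at its end, in the units of the state.
- get_state(): the state, without advancing time (a new reading comes with each control period).
- get_image(name): name is "side" or "top" or "wrist"; returns the picture (420x560x3 uint8, red, green, blue); there is no depth.
- camera_model(name): a dict with "K" (3x3 intrinsics, pixels), "R" (3x3) and "t" (3): a world point X has camera coordinates R X + t. Camera axes: x right, y down, z forward; pixel columns grow to the right and rows downward; lengths in m; the calibration is good to about 2 mm. A picture is of the moment at which its call begins: read the wrist's pose just before it. camera_model takes no time and is no camera call; for the wrist camera it gives the pose at the moment of the call.
- sign_off(): hands the job in, once; it reports no verdict.
Trained networks look in the newest picture that a camera, given by its name, has taken for a name from the list of things; names that differ only in an ending like _2 or _b are one class to them, and where a whole thing is asked for, a point or a joint stands for the part that bears it (a point fixed in the world has none). Each returns a list of dicts, best first, with "score" (0 to 1); they miss things now and then, are a little off and sometimes report something else, mostly with a low value. They report only what shows in the picture. A call takes as long as a camera call. They do not tell look-alikes from the thing itself.
- spot_in(camera, target): "at" ([x, y, z] in m, in the coordinates of the camera as it stood for that picture, good to about 4 mm: the middle of the surface that is visible of it).
- landmark_of(camera, target): "at" ([x, y, z] in m, in the coordinates of the camera as it stood for that picture, good to about 4 mm: a listed point, or the origin of a listed thing).
The state is a dict: "clock": time; "joint_positions": joint angles; "qd": joint speeds; "joint_efforts": joint torques, N m; "ee_pos": TCP position; "tool_rot": TCP orientation; "force": force on the tool from outside, world axes, zero at the start; "moment": the same for the moment, N m; "grip_width": finger opening in m.
Only numpy, scipy, OpenCV 4.12 (cv2) and the standard library are available. Lean on these libraries where they do the work, as an engineer would, in place of code of your own. Each camera call takes 0.05 s, during which the arm holds its last target.

## Working session

There is one attempt and no reset: what is moved stays moved. The work goes in short steps, Python scripts to look and compute and a tool call to move; the robot and the scene stay as the last step left them, time stands still between calls to the robot, and variables do not carry over. Pictures are saved under pics/ and viewed, and the job is handed in when it is done.

Besides the shell and the picture viewer there is one more tool, called after "Call:" by a JSON object that holds its "method" and its "body". carry_out: Moves the arm, as the interface text tells. Its arguments: {"type":"object","properties":{"commands":{"type":"array","items":{"type":"array","items":{"type":"number"}}},"grip_force":{"type":"number"}},"required":["commands"]}

```bash
mkdir -p pics; ls; cat > h.py <<'E'
from rig import *
import numpy as np, cv2
def save(n,f): 
    im=get_image(n); cv2.imwrite('pics/'+f,cv2.cvtColor(np.asarray(im),cv2.COLOR_RGB2BGR)); return im
def w(cam,p,m=None):
    m=m or camera_model(cam); return np.array(m["R"]).T@(np.array(p)-np.array(m["t"]))
def st():
    s=get_state(); print({k:np.round(s[k],4).tolist() for k in("clock","ee_pos","tool_rot","force","grip_width","joint_positions")})
E
python3 - <<'E'
from h import *
st()
print({k:globals()[k] for k in globals() if 'offset' in k})
for c in("side","top","wrist"):
    save(c,c+"0.png")
for c in("top","side"):
    m=camera_model(c)
    for t in("case","lip","pane_handle","ticket_center","ticket","ticket_card","jar","bowl","hammer"):
        for d in landmark_of(c,t)[:4]: print(c,t,round(d["score"],2),np.round(w(c,d["at"],m),4))
st()
E
```

```text
pics
{'clock': 0.0, 'ee_pos': [0.1319, 0.5589, 0.2304], 'tool_rot': [0.1156, 0.9933, -0.001, -0.0002], 'force': [0.1761, -0.3962, 0.5204], 'grip_width': 0.0853, 'joint_positions': [1.2655, 0.3076, 1.5077, 0.0, 1.3284, -0.0735]}
{'grasp_offset': 0.0187}
top case 0.69 [ 5.548e-01 -8.240e-02  2.000e-04]
top case 0.49 [ 0.5119 -0.5288 -0.0031]
top lip 0.26 [0.5012 0.5303 0.002 ]
top pane_handle 0.86 [0.5831 0.0504 0.1685]
top ticket_center 0.43 [0.428  0.2487 0.0372]
top ticket_center 0.42 [0.5016 0.3007 0.0352]
top ticket 0.56 [0.505  0.3013 0.0037]
top ticket 0.46 [0.424  0.2487 0.0041]
top ticket_card 0.5 [0.4284 0.2426 0.0482]
top ticket_card 0.45 [0.505  0.2997 0.0471]
top jar 0.95 [6.948e-01 3.096e-01 6.000e-04]
top bowl 0.98 [0.4978 0.5315 0.0012]
top hammer 0.85 [ 0.5115 -0.5277 -0.0026]
side case 0.61 [ 0.5606 -0.078  -0.0049]
side lip 0.68 [ 6.368e-01 -2.000e-04  5.940e-02]
side pane_handle 0.62 [0.5799 0.0546 0.1596]
side ticket_center 0.84 [0.4221 0.2519 0.028 ]
side ticket_center 0.63 [0.5047 0.3064 0.038 ]
side ticket_center 0.56 [6.406e-01 5.000e-04 6.110e-02]
side ticket 0.82 [ 0.418   0.2507 -0.0026]
side ticket 0.57 [ 0.5022  0.3033 -0.0031]
side ticket_card 0.85 [0.5108 0.3055 0.0431]
side ticket_card 0.75 [0.4254 0.246  0.0416]
side bowl 0.59 [0.4961 0.5365 0.0025]
side bowl 0.55 [0.5106 0.3079 0.0434]
side hammer 0.55 [ 0.5097 -0.5235 -0.0054]
{'clock': 1.05, 'ee_pos': [0.1321, 0.5596, 0.2313], 'tool_rot': [0.1156, 0.9933, 0.0, 0.0], 'force': [0.132, 0.0017, 0.7393], 'grip_width': 0.0854, 'joint_positions': [1.2655, 0.3067, 1.5064, -0.0, 1.3284, -0.0735]}
```

View pics/top0.png

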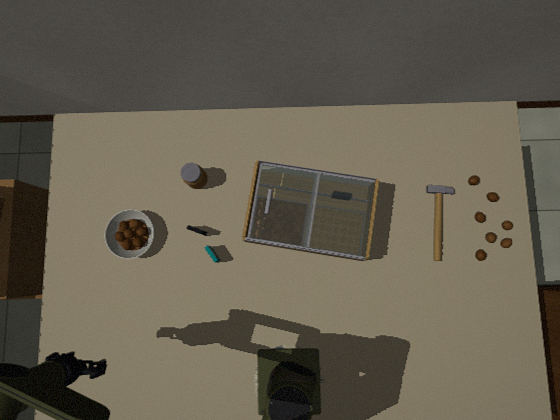

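View pics/side0.png

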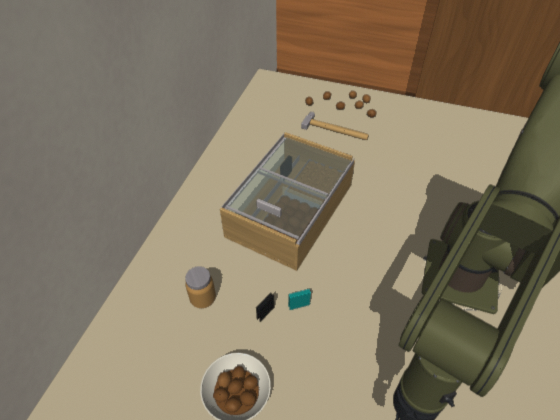

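View pics/wrist0.png

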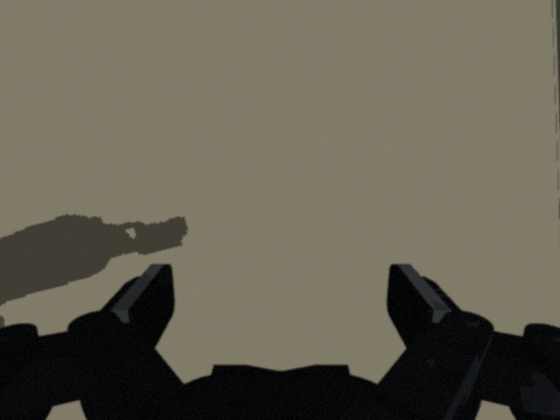

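The case is yawed slightly, with its +y end at the left of the top view (corners about 258,162 / 379,180 / 367,259 / 245,240). The black ticket is near (198,230) and the teal look-alike near (212,254). I'll zoom in and compute the yaws next.

```bash
cat >> h.py <<'E'
def ray(cam,uv,z,m=None):
    m=m or camera_model(cam); R=np.array(m["R"]);t=np.array(m["t"]);C=-R.T@t
    d=R.T@np.linalg.inv(np.array(m["K"]))@np.array([uv[0],uv[1],1.]); return C+d*(z-C[2])/d[2]
E
python3 - <<'E'
from h import *
P=[ray("top",c,.136)[:2] for c in((258,162),(379,180),(367,259),(245,240))]
print(np.round(P,4)); 
a=P[0]-P[1];b=P[3]-P[2];print(np.arctan2(-a[0],a[1]),np.arctan2(-b[0],b[1]),np.linalg.norm(a),np.linalg.norm(b),np.mean(P,0))
a=P[0]-P[3];b=P[1]-P[2];print(np.arctan2(a[1],a[0]),np.arctan2(b[1],b[0]),np.linalg.norm(a))
for c in("top","side"):
    m=camera_model(c);print(c,-np.array(m["R"]).T@m["t"])
T=cv2.imread("pics/top0.png");S=cv2.imread("pics/side0.png")
A=cv2.resize(T[215:270,170:245],(600,440),interpolation=cv2.INTER_CUBIC)
B=cv2.resize(S[275:335,245:325],(600,450),interpolation=cv2.INTER_CUBIC)
C=cv2.resize(T[150:270,235:390],(775,600),interpolation=cv2.INTER_CUBIC)
cv2.imwrite("pics/za.png",A);cv2.imwrite("pics/zb.png",B);cv2.imwrite("pics/zc.png",C)
E
```

```text
[[ 0.7143  0.0828]
 [ 0.6445 -0.305 ]
 [ 0.3943 -0.2533]
 [ 0.462   0.1276]]
-0.17809571165198393 -0.17580710179385903 0.3940525946946158 0.38680901989932087 [ 0.55377398 -0.08696716]
-0.1753565410094669 -0.20370656067079043 0.25629100004602023
top [ 0.38152707 -0.00264466  1.41768375]
side [0.25753326 0.88411991 1.16913008]
```

View pics/za.png

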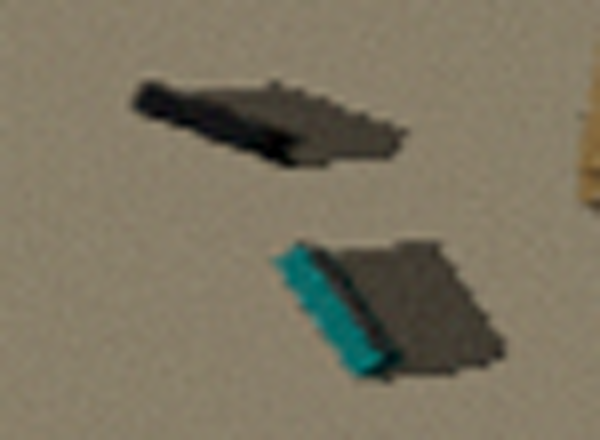

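View pics/zb.png

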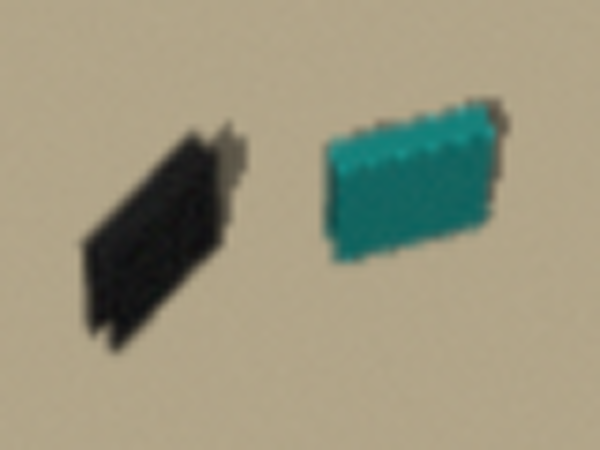

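View pics/zc.png

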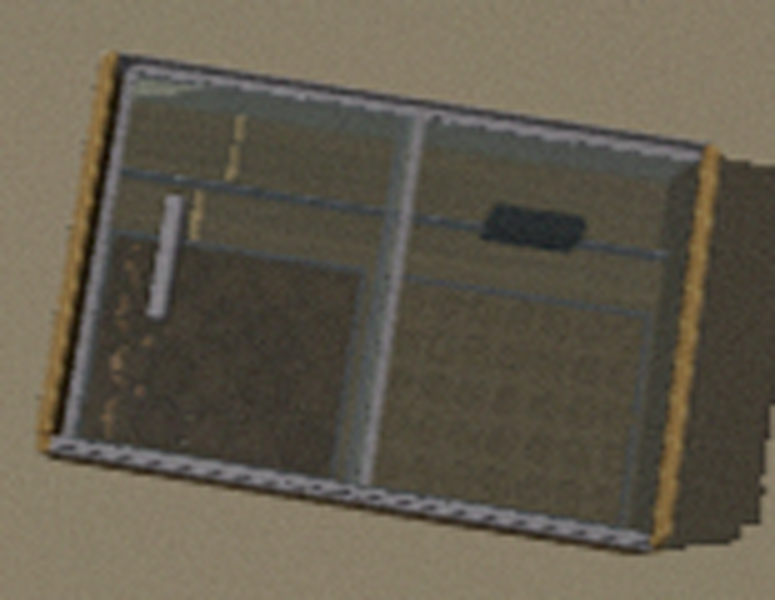

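The side view shows the black holder's blank back, so its card faces roughly world (+0.92, -0.39). I'll go above the pane handle now.

Call:
{"method": "carry_out", "body": {"commands": [[-1, 42, -46, 5, 0.055], [-1, 42, -46, 5, 0], [-1, 42, -46, 5, 0], [-1, 42, -46, 5, 0], [-1, 42, -46, 5, 0], [-1, 42, -46, 5, 0], [-1, 42, -46, 5, 0], [-1, 42, -46, 0, 0], [-1, 42, -46, 0, 0], [-1, 30, -40, 0, 0], [-1, 0, 0, 0, 0]], "grip_force": 30}}

```text
clock: 2.42
ee_pos: [0.5445, 0.1007, 0.2684]
tool_rot: [0.085, 0.996, 0.003, 0.004]
force: [-0.7, 1.2, -0.8]
grip_width: 0.0854
```

```bash
python3 - <<'E'
from h import *
st()
print(ray("top",(268,201.4),.165))
m=camera_model("wrist");save("wrist","w1.png")
for t in("pane_handle","lip","ticket_center","case"):
    for d in landmark_of("wrist",t)[:3]: print(t,round(d["score"],2),np.round(w("wrist",d["at"],m),4))
E
```

```text
{'clock': 2.425, 'ee_pos': [0.5445, 0.1007, 0.2684], 'tool_rot': [0.0853, 0.9963, 0.003, 0.0043], 'force': [-0.7342, 1.1788, -0.8493], 'grip_width': 0.0854, 'joint_positions': [0.1036, 0.2454, 1.4996, 0.0044, 1.3869, -1.2971]}
[0.57920416 0.05131854 0.165     ]
pane_handle 0.63 [0.584  0.0519 0.1642]
ticket_center 0.78 [0.5055 0.3033 0.0349]
ticket_center 0.74 [0.4245 0.249  0.0371]
```

View pics/w1.png

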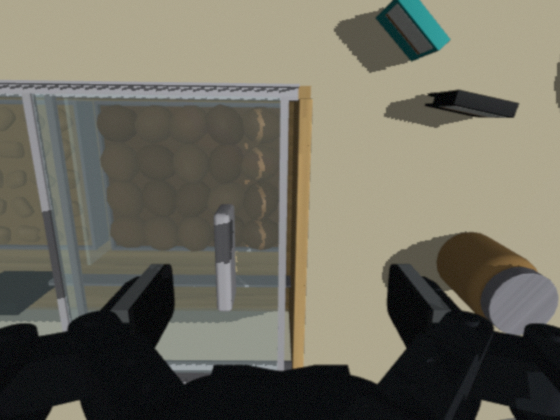

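The handle shows at about (224,258) px and the networks agree on roughly (0.581, 0.051, 0.165). I'll straddle it and close.

Call:
{"method": "carry_out", "body": {"commands": [[-1, 36, -49, 0, 0], [-1, 1, -1, -40, 0], [-1, 0, 0, -45, 0], [-1, 0, 0, -30, 0], [-1, 0, 0, -8, 0], [0.9, 0, 0, 0, 0], [0.9, 0, 0, 0, 0], [0.9, 0, 0, 0, 0], [0.9, 0, 0, 0, 0]], "grip_force": 25}}

```text
clock: 3.8
ee_pos: [0.5782, 0.06, 0.15]
tool_rot: [0.074, 0.997, 0.002, 0.009]
force: [-2.6, -24.2, -1.3]
grip_width: 0.0122
```

```bash
python3 - <<'E'
from h import *
st()
save("side","s2.png")
E
```

```text
{'clock': 3.8, 'ee_pos': [0.5782, 0.06, 0.15], 'tool_rot': [0.0739, 0.9972, 0.0016, 0.0091], 'force': [-2.6092, -24.1672, -1.2527], 'grip_width': 0.0122, 'joint_positions': [0.03, 0.3785, 1.619, 0.0014, 1.1257, -1.3936]}
```

View pics/s2.png

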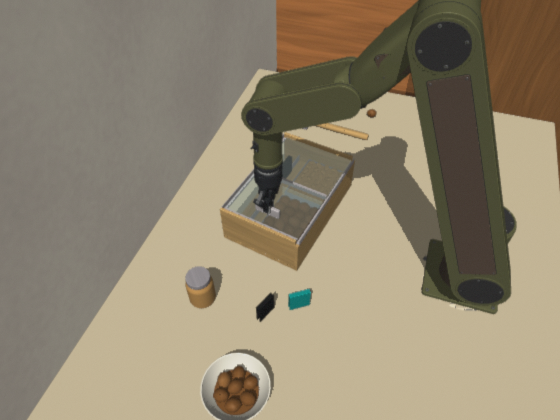

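The handle is gripped (12.2 mm opening). Now I'll slide it open along the case's -y.

Call:
{"method": "carry_out", "body": {"commands": [[0.9, -2, -12, 0, 0], [0.9, -4, -25, 0, 0], [0.9, -4, -25, 0, 0], [0.9, -4, -25, 0, 0], [0.9, -4, -25, 0, 0], [0.9, -4, -25, 0, 0], [0.9, -3, -20, 0, 0]]}}

```text
clock: 4.72
ee_pos: [0.5496, -0.0942, 0.15]
tool_rot: [0.077, 0.997, 0.011, 0.007]
force: [-0.8, 3.5, -1.7]
grip_width: 0.0112
```

```bash
python3 - <<'E'
from h import *
st()
E
```

```text
{'clock': 4.725, 'ee_pos': [0.5496, -0.0942, 0.15], 'tool_rot': [0.0772, 0.9969, 0.0106, 0.0073], 'force': [-0.8037, 3.5159, -1.6808], 'grip_width': 0.0112, 'joint_positions': [-0.2613, 0.3515, 1.665, 0.0263, 1.1147, -1.689]}
```

Call:
{"method": "carry_out", "body": {"commands": [[0.9, -2, -12, 0, 0], [0.9, -2, -10, 0, 0], [0.9, -1, -8, 0, 0], [0.9, -1, -6, 0, 0]]}}

```text
clock: 5.22
ee_pos: [0.5443, -0.1225, 0.15]
tool_rot: [0.08, 0.997, 0.021, 0.008]
force: [6.3, 26.0, -1.6]
grip_width: 0.0117
```

```bash
python3 - <<'E'
from h import *
st()
E
```

```text
{'clock': 5.225, 'ee_pos': [0.5443, -0.1225, 0.15], 'tool_rot': [0.0803, 0.9965, 0.0211, 0.0081], 'force': [6.3175, 25.9648, -1.568], 'grip_width': 0.0117, 'joint_positions': [-0.327, 0.3535, 1.6624, 0.0498, 1.1207, -1.7585]}
```

Call:
{"method": "carry_out", "body": {"commands": [[0.9, 0, 0, 0, 0], [-0.2, 0, 0, 0, 0], [-0.4, 0, 0, 0, 0], [-0.4, 0, 0, 30, 0], [-0.4, 0, 0, 60, 0], [-0.4, 0, 0, 30, 0]]}}

```text
clock: 5.98
ee_pos: [0.5432, -0.1239, 0.2711]
tool_rot: [0.079, 0.997, 0.02, 0.006]
force: [0.2, 0.1, -0.8]
grip_width: 0.0595
```

```bash
python3 - <<'E'
from h import *
st()
for c in("wrist","top"):
    m=camera_model(c);save(c,c+"3.png")
    for t in("pane_handle","lip","case"):
        for d in landmark_of(c,t)[:3]: print(c,t,round(d["score"],2),np.round(w(c,d["at"],m),4))
E
```

```text
{'clock': 5.975, 'ee_pos': [0.5432, -0.1239, 0.2711], 'tool_rot': [0.0789, 0.9967, 0.0197, 0.0059], 'force': [0.209, 0.0955, -0.8037], 'grip_width': 0.0595, 'joint_positions': [-0.3276, 0.2511, 1.4854, 0.0417, 1.4034, -1.7473]}
wrist pane_handle 0.85 [ 0.5515 -0.1246  0.1615]
wrist lip 0.93 [0.6405 0.0029 0.0663]
wrist case 0.75 [ 0.5562 -0.0795  0.0007]
top pane_handle 0.57 [ 0.5504 -0.1225  0.1693]
top lip 0.63 [6.437e-01 6.000e-04 6.500e-02]
top case 0.8 [ 0.5544 -0.0844 -0.0009]
top case 0.16 [0.509  0.3013 0.0473]
```

View pics/wrist3.png

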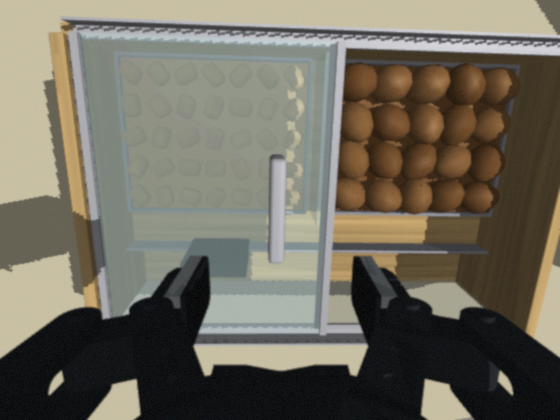

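View pics/top3.png

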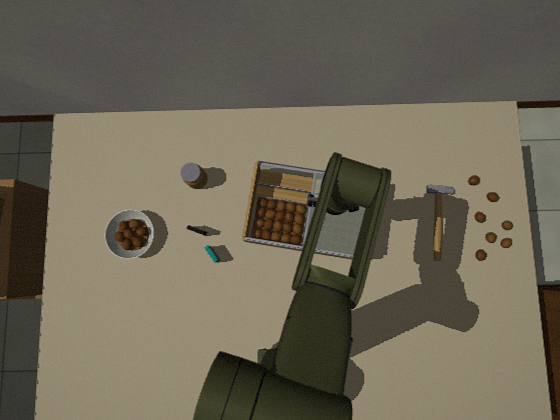

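The pane is fully open (travel about 185 mm, then the end stop), with the handle at about (277,208) in the wrist view and the nuts bay uncovered. I'll move to the ticket, turning so the jaws lie across its thickness.

Call:
{"method": "carry_out", "body": {"commands": [[-0.4, -6, 38, 0, -0.181], [-0.4, -6, 38, 0, -0.181], [-0.4, -6, 38, 0, -0.181], [-0.4, -6, 38, 0, -0.181], [-0.4, -6, 38, 0, -0.181], [-0.4, -6, 38, 0, -0.181], [-0.4, -6, 38, 0, -0.181], [-0.4, -6, 38, 0, -0.181], [-0.4, -6, 38, 0, -0.181], [-0.4, -6, 38, 0, -0.181], [-0.4, 0, 0, 0, 0]]}}

```text
clock: 7.75
ee_pos: [0.4723, 0.2669, 0.251]
tool_rot: [0.849, 0.528, 0.008, 0.01]
force: [0.1, -0.7, -1.1]
grip_width: 0.0597
```

```bash
python3 - <<'E'
from h import *
st()
m=camera_model("wrist");save("wrist","w4.png")
print("cam",-np.array(m["R"]).T@m["t"])
for t in("ticket_center","ticket","ticket_card"):
        for d in landmark_of("wrist",t)[:3]: print(t,round(d["score"],2),np.round(w("wrist",d["at"],m),4))
save("top","top4.png")
E
```

```text
{'clock': 7.75, 'ee_pos': [0.4723, 0.2669, 0.251], 'tool_rot': [0.8489, 0.5284, 0.0077, 0.0096], 'force': [0.0536, -0.7281, -1.0905], 'grip_width': 0.0597, 'joint_positions': [0.4484, 0.2383, 1.5548, -0.0179, 1.3312, 0.9098]}
cam [0.49836038 0.32603793 0.39404438]
ticket_center 0.96 [0.4241 0.2532 0.0347]
ticket_center 0.87 [0.504  0.3065 0.0346]
ticket 0.93 [0.5086 0.2979 0.0023]
ticket 0.66 [ 4.225e-01  2.484e-01 -1.000e-04]
ticket_card 0.96 [0.5131 0.2985 0.0487]
ticket_card 0.8 [0.4283 0.2421 0.0446]
```

View pics/w4.png

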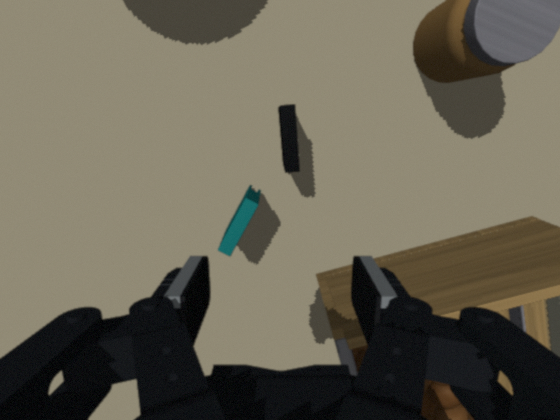

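View pics/top4.png

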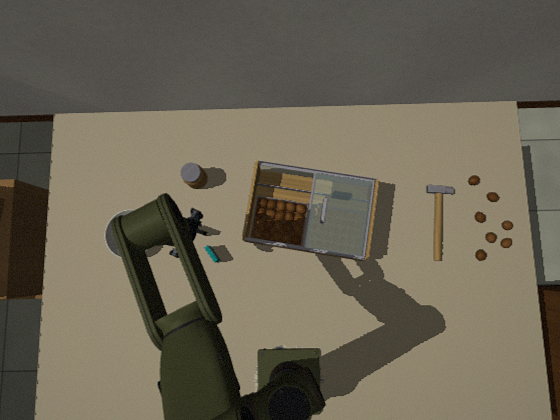

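```bash
python3 - <<'E'
from h import *
im=cv2.imread("pics/w4.png"); z=cv2.resize(im[90:190,240:340],(600,600),interpolation=cv2.INTER_CUBIC); z=np.clip(z.astype(float)*2.2,0,255).astype(np.uint8); cv2.imwrite("pics/z4.png",z)
m=camera_model("wrist")
for a,b in(((279.5,105.5),(285.5,171.5)),((294.5,104.5),(299,171))):
    A=ray("wrist",a,.069,m);B=ray("wrist",b,.069,m);d=A-B;print(A,B,np.linalg.norm(d),np.arctan2(-d[0],d[1]))
# lip line from wrist3: pose at that time unknown now
for a,b,z in(((256.6,161),(377.4,179.6),.136),((243.4,240.4),(366,259.6),.136)):
    A=ray("top",a,z);B=ray("top",b,z);d=A-B;print(A,B,np.linalg.norm(d),np.arctan2(-d[0],d[1]))
t=cv2.imread("pics/top4.png");cv2.imwrite("pics/zt4.png",cv2.resize(t[150:270,235:390],(775,600),interpolation=cv2.INTER_CUBIC))
E
```

```text
[0.51087255 0.32779951 0.069     ] [0.48988385 0.27302777 0.069     ] 0.05865552070561587 -0.36594297477107235
[0.52308994 0.32270197 0.069     ] [0.5012394 0.2678649 0.069    ] 0.05903008436624262 -0.3791805950323468
[0.71778626 0.08735902 0.136     ] [ 0.64595145 -0.29994901  0.136     ] 0.3939133756916157 -0.18338814488974975
[0.46080898 0.13263963 0.136     ] [ 0.39251723 -0.25008886  0.136     ] 0.3887735300801603 -0.17657560834288807
```

View pics/z4.png

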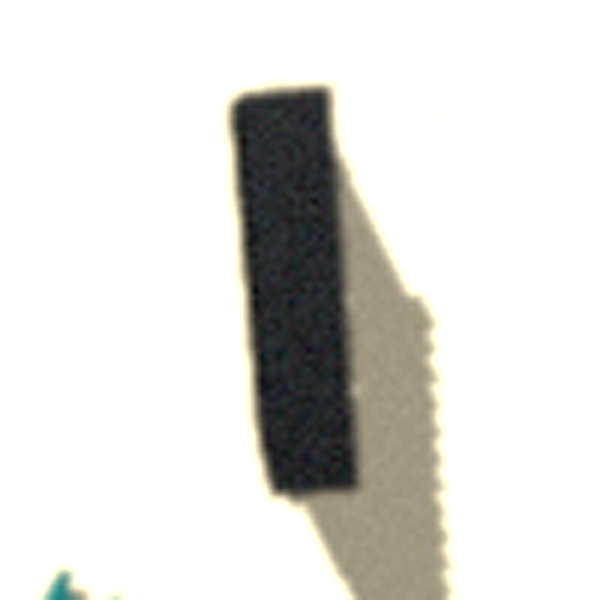

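View pics/zt4.png

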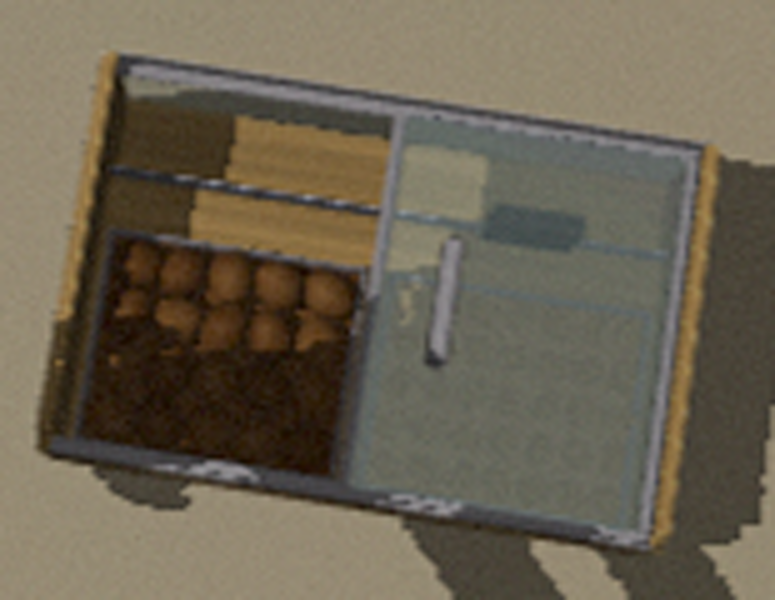

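The wrist picture shows the black holder's top at about (279..299, 105..172) px, which gives a centre of (0.506, 0.300) and a yaw of -0.38.

Call:
{"method": "carry_out", "body": {"commands": [[-0.4, 20, 20, -20, 0.08], [-0.4, 14, 13, -50, 0], [-0.4, 0, 0, -40, 0], [-0.4, 0, 0, 0, 0]]}}

```text
clock: 8.5
ee_pos: [0.5111, 0.2927, 0.1416]
tool_rot: [0.828, 0.56, 0.011, 0.011]
force: [-0.3, -0.2, 0.6]
grip_width: 0.0598
```

```bash
python3 - <<'E'
from h import *
st()
m=camera_model("wrist");save("wrist","w5.png")
for t in("ticket_center","ticket"):
        for d in landmark_of("wrist",t)[:3]: print(t,round(d["score"],2),np.round(w("wrist",d["at"],m),4))
E
```

```text
{'clock': 8.5, 'ee_pos': [0.5111, 0.2927, 0.1416], 'tool_rot': [0.8285, 0.5598, 0.011, 0.0108], 'force': [-0.2697, -0.2281, 0.5826], 'grip_width': 0.0598, 'joint_positions': [0.4601, 0.3945, 1.6166, -0.0207, 1.1059, 0.8514]}
ticket_center 0.94 [0.5063 0.3052 0.0355]
ticket 0.6 [ 0.4262  0.2457 -0.0014]
ticket 0.55 [5.075e-01 2.996e-01 2.000e-04]
ticket 0.15 [0.6943 0.3123 0.005 ]
```

View pics/w5.png

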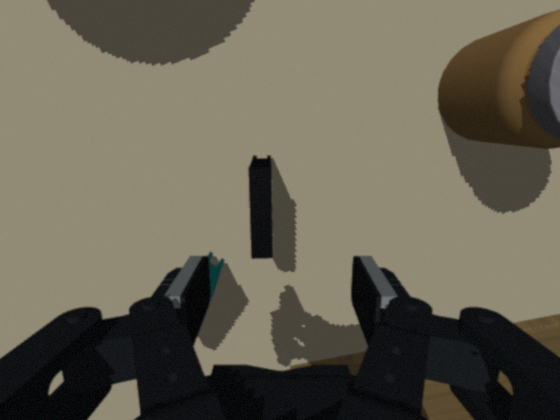

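```bash
python3 - <<'E'
from h import *
m=camera_model("wrist"); T=np.array([.5111,.2927]); y=np.array([.9276,-.373]); x=np.array([.373,.9276])
for n,p in dict(a=(250,258),b=(272,258),c=(271,168),d=(250,168),teal=(223,262),teal2=(212,254)).items():
    P=ray("wrist",p,.069,m)[:2]; print(n,np.round(P,4),"x",(P-T)@x,"y",(P-T)@y)
E
```

```text
a [0.49   0.2777] x -0.021790632665379794 y -0.01402106663023636
b [0.5034 0.2721] x -0.021999259743519035 y 0.0005269828408707058
c [0.5254 0.3276] x 0.03774115395144309 y 0.00020455899309945987
d [0.5133 0.3326] x 0.037795471315645 y -0.012823047180101545
teal [0.4724 0.282 ] x -0.024357707957796904 y -0.03188603039817559
teal2 [0.4681 0.2899] x -0.018631169851329798 y -0.03885157022531949
```

Call:
{"method": "carry_out", "body": {"commands": [[0.05, -3, 10, 0, 0], [0.05, 0, 0, -35, 0], [0.05, 0, 0, 0, 0]]}}

```text
clock: 9.02
ee_pos: [0.5145, 0.3077, 0.1173]
tool_rot: [0.828, 0.559, 0.022, 0.012]
force: [-0.2, -0.5, 0.0]
grip_width: 0.0408
```

```bash
python3 - <<'E'
from h import *
st()
m=camera_model("wrist");save("wrist","w6.png")
E
```

```text
{'clock': 9.025, 'ee_pos': [0.5145, 0.3077, 0.1173], 'tool_rot': [0.8285, 0.5594, 0.0219, 0.0118], 'force': [-0.2447, -0.4773, 0.0269], 'grip_width': 0.0408, 'joint_positions': [0.48, 0.4241, 1.6397, -0.0215, 1.0318, 0.8735]}
```

View pics/w6.png

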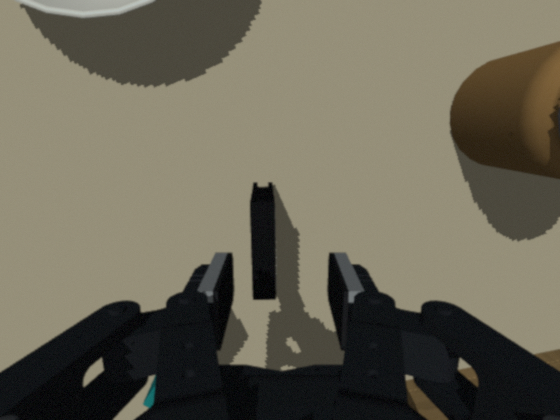

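```bash
cat >> h.py <<'E'
def tilt():
    s=get_state();x,y,z,w_=s["tool_rot"];p=s["ee_pos"]
    R=np.array([[1-2*(y*y+z*z),2*(x*y-z*w_),2*(x*z+y*w_)],[2*(x*y+z*w_),1-2*(x*x+z*z),2*(y*z-x*w_)],[2*(x*z-y*w_),2*(y*z+x*w_),1-2*(x*x+y*y)]])
    print("t",round(s["clock"],3),"p",np.round(p,4),"tiltxy",np.round(R[:2,2],4),"yawY",round(float(np.arctan2(R[1,1],R[0,1])),4),"tilt_in_tool xy",np.round([R[:2,2]@R[:2,0],R[:2,2]@R[:2,1]],4),"F",np.round(s["force"],1),"g",round(float(s["grip_width"]),4),"qd",np.abs(np.round(s["qd"],3)).max())
    return R
E
python3 - <<'E'
from h import *
tilt()
for i in range(4):
    get_image("wrist"); tilt()
E
```

```text
t 9.075 p [0.5165 0.3087 0.1193] tiltxy [0.0538 0.0073] yawY -0.3836 tilt_in_tool xy [0.0268 0.0471] F [0.2 0.5 0.8] g 0.0404 qd 0.034
t 9.125 p [0.5172 0.309  0.12  ] tiltxy [0.0552 0.0079] yawY -0.3836 tilt_in_tool xy [0.0279 0.0482] F [ 0.6  0.1 -0.5] g 0.0406 qd 0.007
t 9.175 p [0.5173 0.3089 0.1201] tiltxy [0.0555 0.008 ] yawY -0.3837 tilt_in_tool xy [0.0281 0.0484] F [-0.  -1.1  0. ] g 0.0404 qd 0.004
t 9.225 p [0.5172 0.3087 0.12  ] tiltxy [0.0553 0.0078] yawY -0.3838 tilt_in_tool xy [0.0279 0.0483] F [0.9 0.5 0.5] g 0.0406 qd 0.008
t 9.275 p [0.517  0.3085 0.1197] tiltxy [0.0549 0.0076] yawY -0.3839 tilt_in_tool xy [0.0275 0.048 ] F [-0.   0.2  0.3] g 0.0402 qd 0.009
```

Call:
{"method": "carry_out", "body": {"commands": [[0.05, 0, 0, 0, 0]]}}

```text
clock: 9.4
ee_pos: [0.5174, 0.3087, 0.1206]
tool_rot: [0.828, 0.559, 0.026, 0.012]
force: [0.4, -0.3, 0.2]
grip_width: 0.0404
```

```bash

python3 - <<'E'
from h import *
tilt()
for i in range(2):
    get_image("wrist"); tilt()
E
```

```text
t 9.4 p [0.5174 0.3087 0.1206] tiltxy [0.056  0.0082] yawY -0.3839 tilt_in_tool xy [0.0285 0.0488] F [ 0.4 -0.3  0.2] g 0.0404 qd 0.015
t 9.45 p [0.5176 0.3088 0.1207] tiltxy [0.0564 0.0084] yawY -0.384 tilt_in_tool xy [0.0288 0.0491] F [0.4 0.6 0. ] g 0.0406 qd 0.006
t 9.5 p [0.5175 0.3087 0.1205] tiltxy [0.0561 0.0082] yawY -0.384 tilt_in_tool xy [0.0285 0.0489] F [0.4 0.3 0.3] g 0.0407 qd 0.006
```

Call:
{"method": "carry_out", "body": {"commands": [[0.05, -5, 0, 40, 0], [0.05, 0, 0, 0, 0]]}}

```text
clock: 9.75
ee_pos: [0.5126, 0.3087, 0.1613]
tool_rot: [0.829, 0.559, 0.025, 0.012]
force: [-0.4, 0.1, -0.6]
grip_width: 0.0407
```

```bash

python3 - <<'E'
from h import *
tilt()
for i in range(2):
    get_image("wrist"); tilt()
E
```

```text
t 9.75 p [0.5126 0.3087 0.1613] tiltxy [0.0558 0.008 ] yawY -0.3843 tilt_in_tool xy [0.0283 0.0487] F [-0.4  0.1 -0.6] g 0.0407 qd 0.068
t 9.8 p [0.511  0.3078 0.1592] tiltxy [0.0518 0.0059] yawY -0.3842 tilt_in_tool xy [0.0248 0.0458] F [-0.2  0.2  0. ] g 0.0404 qd 0.041
t 9.85 p [0.5102 0.3073 0.1581] tiltxy [0.0498 0.0048] yawY -0.3842 tilt_in_tool xy [0.0231 0.0443] F [-0.9  0.2 -0.2] g 0.0409 qd 0.019
```

```bash

python3 - <<'E'
from h import *
for i in range(2): get_image("wrist")
R=tilt(); m=camera_model("wrist");im=save("wrist","w7.png")
K=np.array(m["K"]);
s=get_state()
# dark top face: threshold & region
g=cv2.cvtColor(np.asarray(im),cv2.COLOR_RGB2GRAY)
mask=((g<35).astype(np.uint8)); n,l,stt,c=cv2.connectedComponentsWithStats(mask)
for i in range(1,n):
    if stt[i,4]>300: print(stt[i],c[i])
z=cv2.resize(g[120:300,180:360],(720,720)[:2],interpolation=cv2.INTER_CUBIC);z=cv2.resize(z,(600,600));cv2.imwrite("pics/z7.png",np.clip(z.astype(float)*2,0,255).astype(np.uint8))
import pickle;pickle.dump((m,s["ee_pos"],R),open("m7.pkl","wb"))
E
```

```text
t 9.95 p [0.5097 0.307  0.157 ] tiltxy [0.048  0.0039] yawY -0.3841 tilt_in_tool xy [0.0215 0.043 ] F [ 0.5 -0.4 -0.4] g 0.0404 qd 0.005
[ 260  173   20   95 1719] [269.56428156 221.14485166]
[    0   254   560   166 50047] [280.3643575  365.06092273]
```

View pics/z7.png

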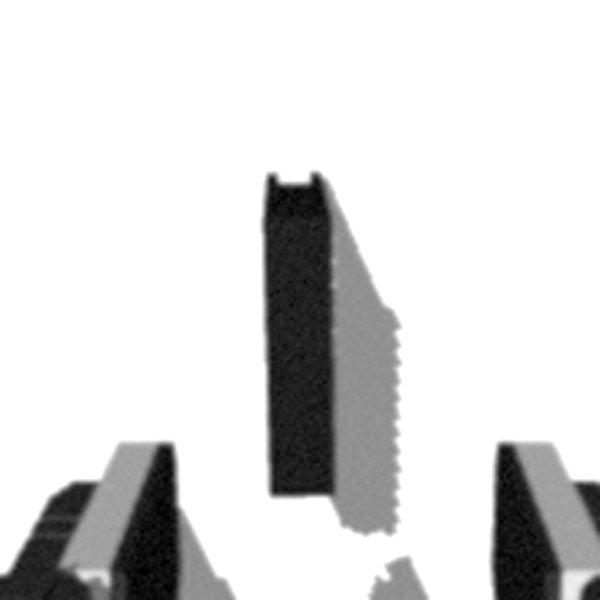

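```bash

python3 - <<'E'
from h import *
import pickle; m,T,R=pickle.load(open("m7.pkl","rb"))
P=[]
for p in((264,216),(332,216),(334,495),(270,495)):
    q=(p[0]/3.3333+180-.35,p[1]/3.3333+120-.35);P.append(ray("wrist",q,.069,m))
P=np.array(P);c=P.mean(0);print(np.round(P,4),c, c[:2]-np.array(T)[:2]);
d=(P[0]+P[1]-P[2]-P[3])/2;print(np.linalg.norm(d),np.arctan2(-d[0],d[1]))
d=c[:2]-np.array(T)[:2];print(d@R[:2,0],d@R[:2,1])
E
```

```text
[[0.5096 0.3319 0.069 ]
 [0.5221 0.3268 0.069 ]
 [0.5003 0.2717 0.069 ]
 [0.4879 0.2769 0.069 ]] [0.50498015 0.30183962 0.069     ] [-0.00470085 -0.00516876]
0.059213682040450466 -0.37665878050261764
-0.006549950376505287 -0.0024190532422875264
```

Call:
{"method": "carry_out", "body": {"commands": [[0.05, -4, -5, -60, 0]]}}

```text
clock: 10.12
ee_pos: [0.5106, 0.3046, 0.1002]
tool_rot: [0.829, 0.559, 0.027, 0.013]
force: [0.0, -0.2, -1.3]
grip_width: 0.0409
```

```bash

python3 - <<'E'
from h import *
for i in range(3): get_image("wrist")
tilt()
save("wrist","w8.png")
E
```

```text
t 10.275 p [0.5022 0.3001 0.0934] tiltxy [ 0.039  -0.0007] yawY -0.3841 tilt_in_tool xy [0.0139 0.0365] F [-0.8  0.9 -0.1] g 0.0405 qd 0.086
```

View pics/w8.png

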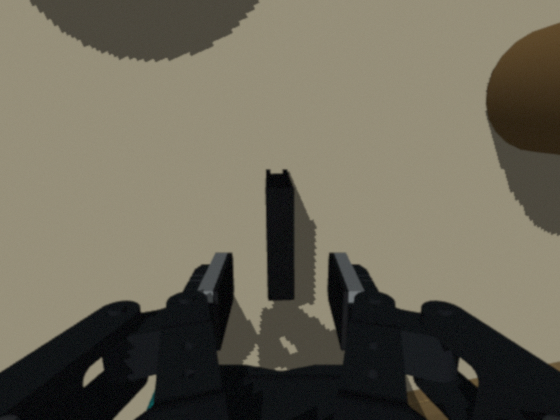

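The holder is now centred between the fingers at about (281,235) px. I'll descend and grip.

Call:
{"method": "carry_out", "body": {"commands": [[0.05, 2, 1, -60, 0]]}}

```text
clock: 10.45
ee_pos: [0.5135, 0.306, 0.0412]
tool_rot: [0.829, 0.559, 0.027, 0.012]
force: [0.5, 0.4, -0.5]
grip_width: 0.0406
```

```bash

python3 - <<'E'
from h import *
for i in range(4): get_image("wrist")
tilt()
save("wrist","w9.png")
E
```

```text
t 10.65 p [0.507  0.3026 0.0364] tiltxy [0.0437 0.0017] yawY -0.3841 tilt_in_tool xy [0.0179 0.0398] F [0.5 0.3 0.6] g 0.0407 qd 0.038
```

View pics/w9.png

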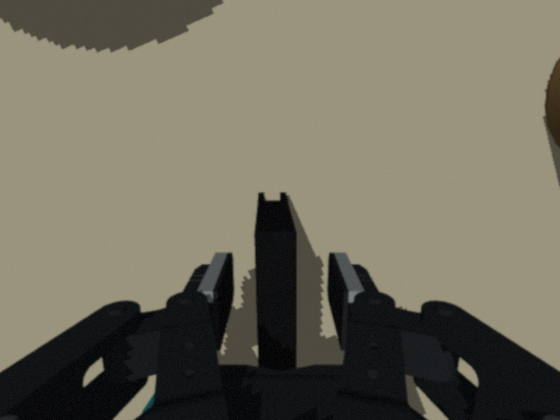

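Call:
{"method": "carry_out", "body": {"commands": [[0.9, 0, 0, -3, 0], [0.9, 0, 0, 0, 0], [0.9, 0, 0, 0, 0]], "grip_force": 60}}

```text
clock: 11.08
ee_pos: [0.5117, 0.3052, 0.041]
tool_rot: [0.829, 0.559, 0.026, 0.012]
force: [0.4, 0.1, -0.4]
grip_width: 0.013
```

```bash

python3 - <<'E'
from h import *
tilt()
get_image("wrist");tilt()
save("side","s9.png")
E
python3 -c "
import cv2;a=cv2.imread('pics/s9.png');cv2.imwrite('pics/s9z.png',cv2.resize(a[200:350,190:340],(600,600),interpolation=cv2.INTER_CUBIC))"
```

```text
t 11.075 p [0.5117 0.3052 0.041 ] tiltxy [0.0565 0.0083] yawY -0.3844 tilt_in_tool xy [0.0288 0.0492] F [ 0.4  0.1 -0.4] g 0.013 qd 0.013
t 11.125 p [0.5117 0.3052 0.0409] tiltxy [0.0565 0.0083] yawY -0.3844 tilt_in_tool xy [0.0288 0.0492] F [ 0.8 -0.4 -0.4] g 0.0131 qd 0.009
```

View pics/s9z.png

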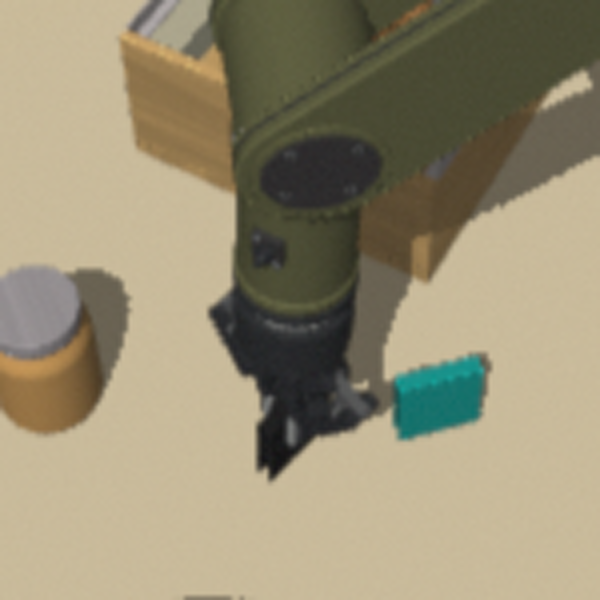

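Call:
{"method": "carry_out", "body": {"commands": [[0.9, 0, 0, 60, 0]]}}

```text
clock: 11.3
ee_pos: [0.5076, 0.303, 0.0963]
tool_rot: [0.829, 0.559, 0.019, 0.012]
force: [1.5, 0.9, -0.3]
grip_width: 0.0128
```

```bash

python3 - <<'E'
from h import *
tilt()
for i in range(4): get_image("wrist");tilt()
E
```

```text
t 11.3 p [0.5076 0.303  0.0963] tiltxy [0.0449 0.0023] yawY -0.3841 tilt_in_tool xy [0.0189 0.0407] F [ 1.5  0.9 -0.3] g 0.0128 qd 1.093
t 11.35 p [0.514  0.3064 0.1072] tiltxy [0.0619 0.0111] yawY -0.3845 tilt_in_tool xy [0.0334 0.0532] F [2.7 1.8 3.8] g 0.0131 qd 0.202
t 11.4 p [0.5156 0.3072 0.1061] tiltxy [0.0657 0.013 ] yawY -0.3848 tilt_in_tool xy [0.0366 0.0559] F [ 1.2  0.1 -0.1] g 0.013 qd 0.069
t 11.45 p [0.5142 0.3065 0.104 ] tiltxy [0.0628 0.0116] yawY -0.3847 tilt_in_tool xy [0.0342 0.0538] F [-0.6  0.1 -0.8] g 0.0132 qd 0.06
t 11.5 p [0.5125 0.3056 0.1021] tiltxy [0.0589 0.0096] yawY -0.3845 tilt_in_tool xy [0.0309 0.051 ] F [-0.1 -0.2 -0.4] g 0.0132 qd 0.045
```

Call:
{"method": "carry_out", "body": {"commands": [[0.9, 0, 0, 60, 0], [0.9, 0, 0, 60, 0]]}}

```text
clock: 11.75
ee_pos: [0.5064, 0.3024, 0.2158]
tool_rot: [0.829, 0.559, 0.018, 0.011]
force: [1.2, 0.1, -0.1]
grip_width: 0.0132
```

```bash

python3 - <<'E'
from h import *
tilt()
for i in range(5): get_image("wrist");tilt()
save("wrist","w10.png")
E
```

```text
t 11.75 p [0.5064 0.3024 0.2158] tiltxy [0.0417 0.0007] yawY -0.384 tilt_in_tool xy [0.0163 0.0384] F [ 1.2  0.1 -0.1] g 0.0132 qd 1.107
t 11.8 p [0.5101 0.3043 0.2244] tiltxy [0.0535 0.0066] yawY -0.3843 tilt_in_tool xy [0.0261 0.047 ] F [2.5 1.6 3.5] g 0.0132 qd 0.205
t 11.85 p [0.5106 0.3046 0.222 ] tiltxy [0.0547 0.0074] yawY -0.3845 tilt_in_tool xy [0.0273 0.0479] F [ 0.9  1.5 -0.3] g 0.0132 qd 0.091
t 11.9 p [0.5091 0.3038 0.2189] tiltxy [0.0505 0.0052] yawY -0.3843 tilt_in_tool xy [0.0237 0.0448] F [-0.4 -0.1 -0.6] g 0.0129 qd 0.076
t 11.95 p [0.5075 0.303  0.2165] tiltxy [0.0462 0.003 ] yawY -0.3841 tilt_in_tool xy [0.0201 0.0417] F [-0.5  0.1 -0.6] g 0.013 qd 0.051
t 12.0 p [0.5065 0.3025 0.215 ] tiltxy [0.0433 0.0016] yawY -0.384 tilt_in_tool xy [0.0176 0.0396] F [ 0.1  0.8 -1. ] g 0.0131 qd 0.025
```

View pics/w10.png

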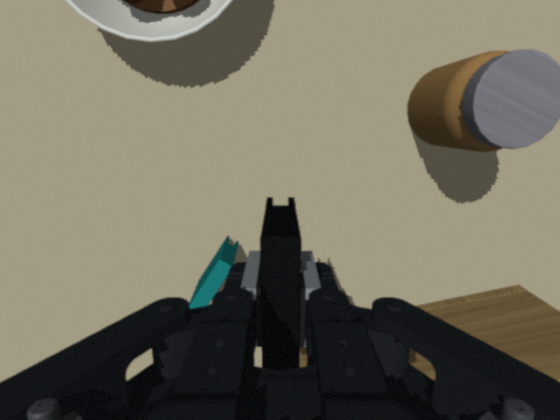

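Call:
{"method": "carry_out", "body": {"commands": [[0.9, 22, -48, 20, 0.1], [0.9, 22, -48, 20, 0.1]]}}

```text
clock: 12.3
ee_pos: [0.5455, 0.2066, 0.2474]
tool_rot: [0.765, 0.644, 0.012, 0.007]
force: [1.2, 0.0, -0.7]
grip_width: 0.0134
```

```bash

python3 - <<'E'
from h import *
tilt()
for i in range(5): get_image("wrist")
tilt()
E
```

```text
t 12.3 p [0.5455 0.2066 0.2474] tiltxy [0.0271 0.0051] yawY -0.1706 tilt_in_tool xy [0.0096 0.0258] F [ 1.2  0.  -0.7] g 0.0134 qd 1.595
t 12.55 p [0.5456 0.2072 0.2478] tiltxy [0.0284 0.0061] yawY -0.178 tilt_in_tool xy [0.011  0.0268] F [-0.2 -0.7 -1.9] g 0.0129 qd 0.023
```

Call:
{"method": "carry_out", "body": {"commands": [[0.9, 22, -48, 20, 0], [0.9, 22, -48, 20, 0]]}}

```text
clock: 12.8
ee_pos: [0.5852, 0.1152, 0.283]
tool_rot: [0.764, 0.645, 0.009, 0.003]
force: [1.1, 1.2, -0.4]
grip_width: 0.0132
```

```bash

python3 - <<'E'
from h import *
tilt()
for i in range(5): get_image("wrist")
tilt()
E
```

```text
t 12.8 p [0.5852 0.1152 0.283 ] tiltxy [0.0165 0.0072] yawY -0.1692 tilt_in_tool xy [0.0099 0.0151] F [ 1.1  1.2 -0.4] g 0.0132 qd 0.703
t 13.05 p [0.585  0.1154 0.283 ] tiltxy [0.0172 0.0076] yawY -0.1721 tilt_in_tool xy [0.0105 0.0156] F [-0.7  1.5  0.1] g 0.013 qd 0.014
```

Call:
{"method": "carry_out", "body": {"commands": [[0.9, 27, -55, 22, -0.004], [0.9, 27, -56, 22, -0.004]]}}

```text
clock: 13.3
ee_pos: [0.6344, 0.0119, 0.323]
tool_rot: [0.764, 0.645, 0.006, -0.002]
force: [0.8, 0.7, -0.9]
grip_width: 0.0131
```

```bash

python3 - <<'E'
from h import *
for i in range(4): get_image("wrist")
R=tilt(); m=camera_model("wrist");save("wrist","w11.png");tilt()
for t in("lip","ticket_center","ticket_card","case"):
    for d in landmark_of("wrist",t)[:3]: print(t,round(d["score"],2),np.round(w("wrist",d["at"],m),4))
s=get_state()
import pickle;pickle.dump((m,s["ee_pos"],R),open("m11.pkl","wb"))
E
```

```text
t 13.5 p [0.6347 0.0109 0.3228] tiltxy [0.0071 0.0114] yawY -0.1725 tilt_in_tool xy [0.0125 0.005 ] F [-0.9  0.5 -0.7] g 0.0129 qd 0.034
t 13.55 p [0.634  0.0116 0.3225] tiltxy [0.0061 0.0116] yawY -0.1713 tilt_in_tool xy [0.0125 0.004 ] F [ 0.3  0.5 -0.6] g 0.0131 qd 0.017
lip 0.78 [0.6437 0.0007 0.0656]
ticket_card 0.88 [0.6419 0.0041 0.3347]
case 0.65 [ 0.5559 -0.0793 -0.0024]
```

View pics/w11.png

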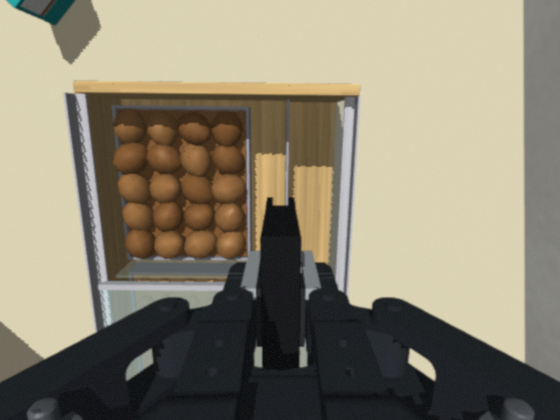

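```bash

python3 - <<'E'
import cv2,numpy as np
a=cv2.imread("pics/w11.png");z=cv2.resize(a[90:240,230:350],(600,750),interpolation=cv2.INTER_CUBIC)[:600]
cv2.imwrite("pics/z11.png",np.clip(z.astype(float)*1.6,0,255).astype(np.uint8))
E
```

```text
(no output)
```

View pics/z11.png

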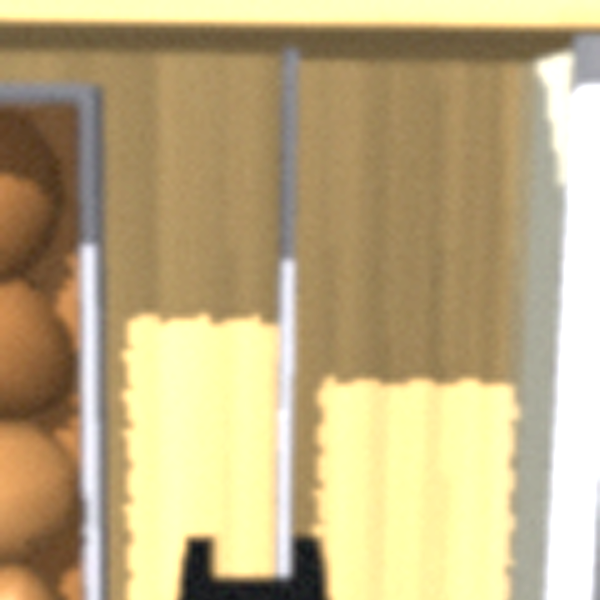

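```bash

python3 - <<'E'
from h import *
import pickle; m,T,R=pickle.load(open("m11.pkl","rb"))
print(T, "camC",-np.array(m["R"]).T@m["t"])
A=ray("wrist",(287.8,100),.064,m);B=ray("wrist",(286.4,203.6),.064,m);d=A-B;print(A,B,"yaw",np.arctan2(-d[0],d[1]))
yaw=np.arctan2(-d[0],d[1])
x=np.array([np.cos(-.178),np.sin(-.178)]);y=np.array([-x[1],x[0]])
C=np.array([.5555,-.082]);print("pred lip caseX:",(A[:2]-C)@x,(B[:2]-C)@x,"y",(A[:2]-C)@y)
for zb in(.280,.284,.288):
    S=ray("wrist",(280.8,197),zb,m); print(zb,S,"lip-slot along x",(B[:2]-S[:2])@x,"tcp-slot",(S[:2]-np.array(T)[:2])@x,(S[:2]-np.array(T)[:2])@y)
L=np.array([.642,.001]);print("tcp->lip x,y",(L-np.array(T)[:2])@x,(L-np.array(T)[:2])@y)
E
```

```text
[0.63409731 0.01166949 0.32318059] camC [0.64536219 0.0729802  0.46649746]
[0.65951062 0.09225382 0.064     ] [ 0.63883045 -0.0210226   0.064     ] yaw -0.18057516271422752
pred lip caseX: 0.07151358613430818 0.07121705991220731 y 0.18991684779236878
0.28 [0.63998368 0.03352184 0.28      ] lip-slot along x 0.008522709906799172 tcp-slot 0.0019241576504969628 0.022549325002335047
0.284 [0.64009904 0.03436814 0.284     ] lip-slot along x 0.008559022127188733 tcp-slot 0.0018878454301074015 0.023402682162402027
0.288 [0.6402144  0.03521445 0.288     ] lip-slot along x 0.008595334347578297 tcp-slot 0.0018515332097178375 0.024256039322469024
tcp->lip x,y 0.009666982030593855 -0.009101652165810659
```

Call:
{"method": "carry_out", "body": {"commands": [[0.9, 8, -4, -60, -0.008]]}}

```text
clock: 13.88
ee_pos: [0.6456, 0.0091, 0.2684]
tool_rot: [0.767, 0.642, 0.011, 0.003]
force: [1.4, -0.2, -1.0]
grip_width: 0.0131
```

```bash

python3 - <<'E'
from h import *
for i in range(6): get_image("wrist")
tilt()
E
```

```text
t 14.175 p [0.6431 0.0081 0.2653] tiltxy [0.0106 0.0107] yawY -0.1775 tilt_in_tool xy [0.0124 0.0085] F [ 0.1  0.1 -0.1] g 0.0129 qd 0.016
```

Call:
{"method": "carry_out", "body": {"commands": [[0.9, 0, 0, -60, 0]]}}

```text
clock: 14.3
ee_pos: [0.6497, 0.0081, 0.2133]
tool_rot: [0.767, 0.642, 0.014, 0.006]
force: [0.1, 0.5, -1.2]
grip_width: 0.0133
```

```bash

python3 - <<'E'
from h import *
for i in range(6): get_image("wrist")
R=tilt(); m=camera_model("wrist");save("wrist","w12.png");tilt()
s=get_state()
import pickle;pickle.dump((m,s["ee_pos"],R),open("m12.pkl","wb"))
E
```

```text
t 14.6 p [0.6452 0.008  0.2086] tiltxy [0.0159 0.0104] yawY -0.1774 tilt_in_tool xy [0.013  0.0139] F [ 0.6  0.4 -0.3] g 0.0135 qd 0.006
t 14.65 p [0.6453 0.008  0.2087] tiltxy [0.0163 0.0104] yawY -0.1775 tilt_in_tool xy [0.0131 0.0142] F [-0.8  0.3  0.1] g 0.0131 qd 0.008
```

View pics/w12.png

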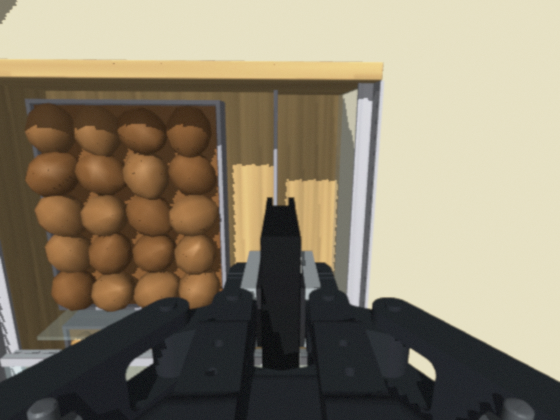

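```bash

cat > slot.py <<'E'
import sys,pickle
from h import *
f,pk=sys.argv[1],sys.argv[2]
m,T,R=pickle.load(open(pk,"rb"))
im=cv2.cvtColor(cv2.imread(f),cv2.COLOR_BGR2GRAY)
a=cv2.imread(f);z=cv2.resize(a[80:215,230:350],(600,675),interpolation=cv2.INTER_CUBIC)[75:675]
cv2.imwrite("pics/zz.png",np.clip(z.astype(float)*1.6,0,255).astype(np.uint8))
E
python3 slot.py pics/w12.png m12.pkl
```

```text
(no output)
```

View pics/zz.png

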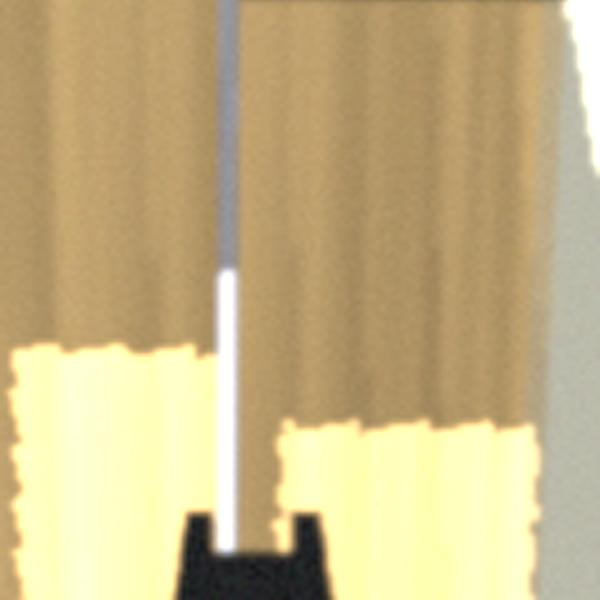

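```bash

cat > off.py <<'E'
import sys,pickle
from h import *
def off(pk,l1,l2,s,h=.0385):
    m,T,R=pickle.load(open(pk,"rb"));T=np.array(T)
    A=ray("wrist",l1,.064,m);B=ray("wrist",l2,.064,m);d=A-B
    x=np.array([np.cos(-.18),np.sin(-.18)]);y=np.array([-x[1],x[0]])
    for hh in(h-.004,h,h+.004):
        S=ray("wrist",s,T[2]-hh,m);C=S[:2]-.030*y
        t=((S[:2]-B[:2])@y);Q=B[:2]+(A-B)[:2]*t/((A-B)[:2]@y)
        print("yaw",round(np.arctan2(-d[0],d[1]),4),"lip-slot x(mm)",1000*(Q-S[:2])@x,"y to mid",1000*(np.array([.642,.001])-C)@y,"zgap",T[2]-hh-.064)
E
python3 -c "
from off import *
off('m12.pkl',(275.2,95),(274.8,205),(280.2,197))"
```

```text
yaw -0.1839 lip-slot x(mm) -2.640358116558655 y to mid -2.5594903214688243 zgap 0.11015313618269279
yaw -0.1839 lip-slot x(mm) -2.7061037702556914 y to mid -1.70833162961281 zgap 0.10615313618269279
yaw -0.1839 lip-slot x(mm) -2.7718494239526144 y to mid -0.8571729377567687 zgap 0.10215313618269278
```

Call:
{"method": "carry_out", "body": {"commands": [[0.9, -4, -1, -60, -0.005]]}}

```text
clock: 14.78
ee_pos: [0.6486, 0.0067, 0.1561]
tool_rot: [0.768, 0.64, 0.016, 0.008]
force: [0.8, 0.5, -1.2]
grip_width: 0.013
```

```bash

python3 - <<'E'
from h import *
for i in range(7): get_image("wrist")
R=tilt(); m=camera_model("wrist");save("wrist","w13.png");tilt()
s=get_state()
import pickle;pickle.dump((m,s["ee_pos"],R),open("m13.pkl","wb"))
E
python3 slot.py pics/w13.png m13.pkl
```

```text
t 15.125 p [0.6436 0.0069 0.1516] tiltxy [0.0215 0.01  ] yawY -0.1824 tilt_in_tool xy [0.0137 0.0194] F [ 0.1  0.4 -0.6] g 0.0131 qd 0.006
t 15.175 p [0.6433 0.0069 0.1513] tiltxy [0.0212 0.01  ] yawY -0.1825 tilt_in_tool xy [0.0137 0.019 ] F [0.2 0.1 0.4] g 0.0133 qd 0.013
```

View pics/zz.png

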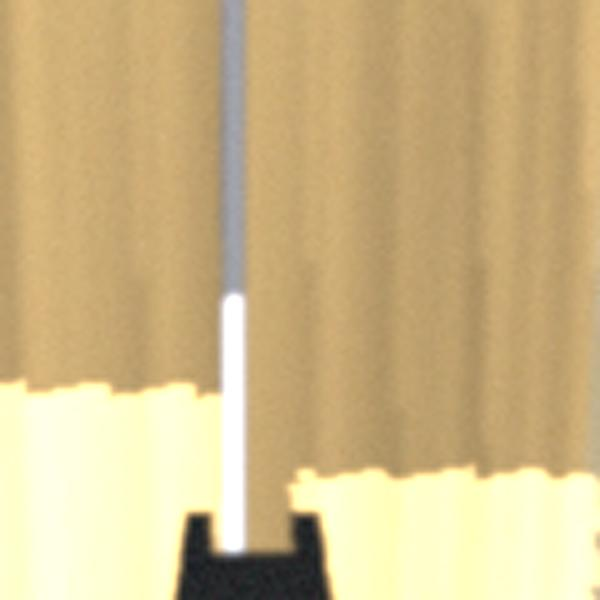

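View pics/w13.png

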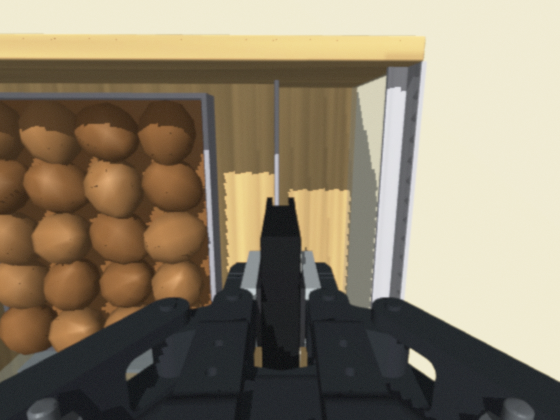

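```bash
python3 -c "
from off import *
off('m13.pkl',(276.3,95),(276.1,205),(280.2,197))"
```

```text
yaw -0.1863 lip-slot x(mm) -1.5880879664924064 y to mid -1.1099580200850014 zgap 0.052846688383767104
yaw -0.1863 lip-slot x(mm) -1.673482990857658 y to mid -0.26133692510556006 zgap 0.0488466883837671
yaw -0.1863 lip-slot x(mm) -1.7588780152230195 y to mid 0.5872841698738744 zgap 0.04484668838376711
```

Call:
{"method": "carry_out", "body": {"commands": [[0.9, -3, 0, -38, -0.003]]}}

```text
clock: 15.3
ee_pos: [0.6452, 0.0067, 0.1182]
tool_rot: [0.769, 0.639, 0.016, 0.007]
force: [0.3, 0.2, -0.8]
grip_width: 0.0133
```

```bash

python3 - <<'E'
from h import *
for i in range(7): get_image("wrist")
R=tilt(); m=camera_model("wrist");save("wrist","w14.png");tilt()
s=get_state()
import pickle;pickle.dump((m,s["ee_pos"],R),open("m14.pkl","wb"))
save("side","s14.png")
E
python3 slot.py pics/w14.png m14.pkl
```

```text
t 15.65 p [0.6417 0.0069 0.1151] tiltxy [0.0243 0.0098] yawY -0.1854 tilt_in_tool xy [0.0141 0.022 ] F [ 0.1  0.  -0.3] g 0.0128 qd 0.005
t 15.7 p [0.6416 0.0069 0.115 ] tiltxy [0.0241 0.0098] yawY -0.1854 tilt_in_tool xy [0.014  0.0218] F [-0.3  0.   0.5] g 0.0129 qd 0.008
```

View pics/zz.png

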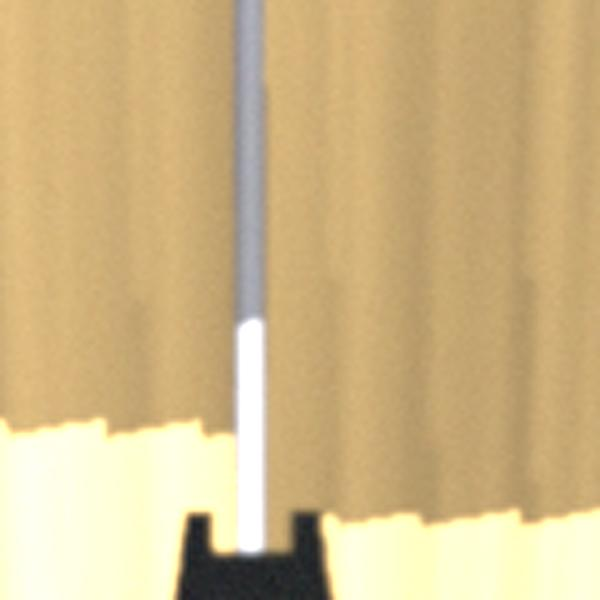

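The lip is centred in the slot (250 against 253 in the zoom), so I'll lower it onto the lip.

Call:
{"method": "carry_out", "body": {"commands": [[0.9, -0.8, 0, -17, 0.002]]}}

```text
clock: 15.88
ee_pos: [0.6425, 0.0068, 0.0993]
tool_rot: [0.769, 0.639, 0.014, 0.005]
force: [-0.2, 0.1, 0.8]
grip_width: 0.0131
```

```bash

python3 - <<'E'
from h import *
for i in range(6): get_image("wrist")
R=tilt(); m=camera_model("wrist");save("wrist","w15.png");tilt()
E
python3 slot.py pics/w15.png m14.pkl
```

```text
t 16.175 p [0.6403 0.0069 0.0974] tiltxy [0.0229 0.0099] yawY -0.1834 tilt_in_tool xy [0.0139 0.0207] F [ 0.6 -0.4 -0.6] g 0.0129 qd 0.005
t 16.225 p [0.6404 0.0069 0.0976] tiltxy [0.0232 0.0099] yawY -0.1834 tilt_in_tool xy [0.0139 0.021 ] F [-0.2  0.4  0. ] g 0.0133 qd 0.005
```

View pics/zz.png

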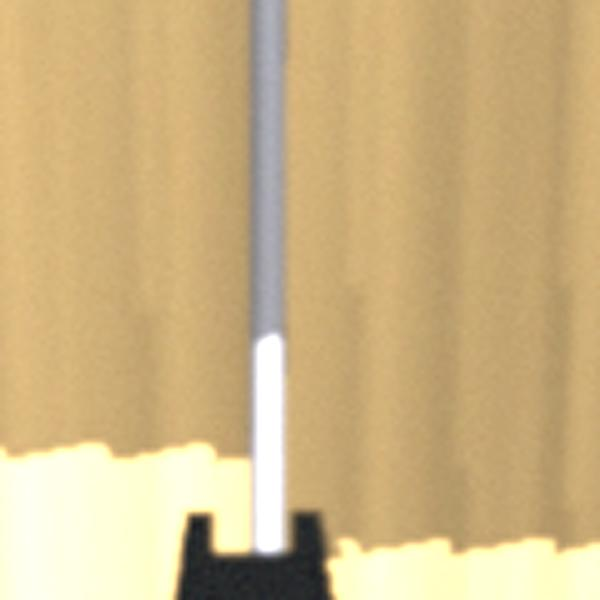

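Call:
{"method": "carry_out", "body": {"commands": [[0.9, 1.8, 0, -5, 0]]}}

```text
clock: 16.35
ee_pos: [0.6427, 0.0069, 0.093]
tool_rot: [0.769, 0.639, 0.012, 0.004]
force: [0.1, -0.3, -0.7]
grip_width: 0.0131
```

```bash

python3 - <<'E'
from h import *
for i in range(6): get_image("wrist")
R=tilt(); m=camera_model("wrist");save("wrist","w16.png");tilt()
E
python3 slot.py pics/w16.png m14.pkl
```

```text
t 16.65 p [0.6423 0.0069 0.0926] tiltxy [0.0232 0.0099] yawY -0.1834 tilt_in_tool xy [0.0139 0.021 ] F [-0.  -0.5 -0.6] g 0.0131 qd 0.002
t 16.7 p [0.6423 0.0069 0.0927] tiltxy [0.0233 0.0098] yawY -0.1834 tilt_in_tool xy [0.0139 0.0211] F [-0.9 -0.1 -0.1] g 0.013 qd 0.001
```

View pics/zz.png

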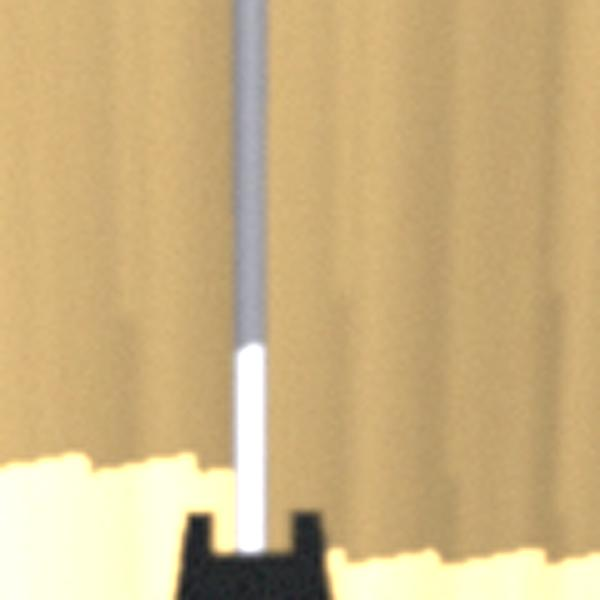

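Call:
{"method": "carry_out", "body": {"commands": [[0.9, -0.3, 0, -6, 0]]}}

```text
clock: 16.82
ee_pos: [0.6426, 0.0069, 0.0871]
tool_rot: [0.769, 0.639, 0.013, 0.004]
force: [0.2, 0.3, -1.7]
grip_width: 0.0134
```

```bash

python3 - <<'E'
from h import *
for i in range(4): get_image("wrist")
R=tilt(); m=camera_model("wrist");save("wrist","w17.png");tilt()
E
python3 slot.py pics/w17.png m14.pkl
```

```text
t 17.025 p [0.6417 0.0069 0.0863] tiltxy [0.0226 0.0099] yawY -0.1834 tilt_in_tool xy [0.0138 0.0204] F [-0.6  0.  -0.7] g 0.0133 qd 0.006
t 17.075 p [0.6419 0.0069 0.0865] tiltxy [0.0229 0.0099] yawY -0.1834 tilt_in_tool xy [0.0139 0.0207] F [ 0.5 -0.1 -0.8] g 0.0132 qd 0.005
```

View pics/zz.png

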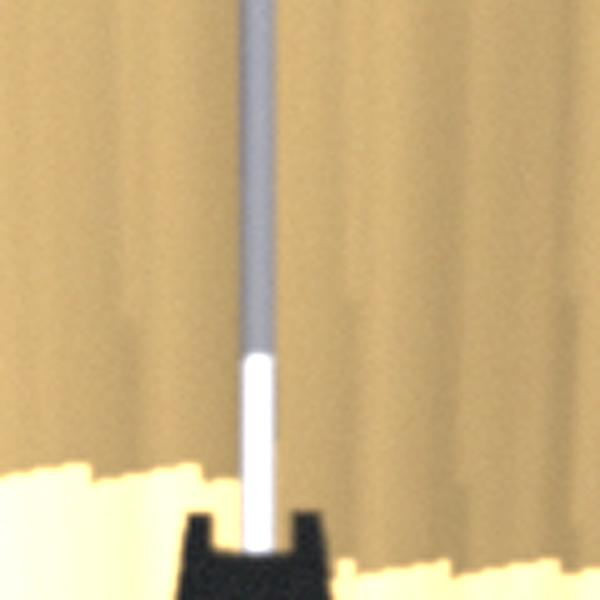

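Call:
{"method": "carry_out", "body": {"commands": [[0.9, 0.4, 0, -5, 0]]}}

```text
clock: 17.2
ee_pos: [0.6428, 0.0068, 0.082]
tool_rot: [0.769, 0.639, 0.012, 0.004]
force: [-4.3, -4.1, 34.9]
grip_width: 0.0128
```

```bash

python3 - <<'E'
from h import *
for i in range(3): get_image("wrist");tilt()
E
```

```text
t 17.25 p [0.6429 0.0068 0.0822] tiltxy [0.0243 0.0098] yawY -0.1835 tilt_in_tool xy [0.0141 0.0221] F [-0.9 -0.5  3.4] g 0.0129 qd 0.007
t 17.3 p [0.6429 0.0068 0.0823] tiltxy [0.0243 0.0098] yawY -0.1834 tilt_in_tool xy [0.0141 0.0221] F [-0.3  0.1  3.5] g 0.0133 qd 0.003
t 17.35 p [0.6429 0.0069 0.0823] tiltxy [0.0244 0.0098] yawY -0.1834 tilt_in_tool xy [0.0141 0.0222] F [-0.5 -0.   4.3] g 0.0133 qd 0.001
```

Call:
{"method": "carry_out", "body": {"commands": [[0.9, 0, 0, -5, 0]]}}

```text
clock: 17.48
ee_pos: [0.6431, 0.0068, 0.0818]
tool_rot: [0.769, 0.639, 0.013, 0.005]
force: [-15.2, 0.3, 48.1]
grip_width: 0.0133
```

```bash

python3 - <<'E'
from h import *
for i in range(3): get_image("wrist");tilt()
save("wrist","w18.png")
E
python3 slot.py pics/w18.png m14.pkl
```

```text
t 17.525 p [0.643  0.0068 0.0819] tiltxy [0.0264 0.0097] yawY -0.1834 tilt_in_tool xy [0.0143 0.0242] F [-9.4 -0.8 27.8] g 0.0127 qd 0.011
t 17.575 p [0.643  0.0068 0.0819] tiltxy [0.0266 0.0097] yawY -0.1834 tilt_in_tool xy [0.0144 0.0244] F [-9.4  0.4 27.6] g 0.0131 qd 0.006
t 17.625 p [0.643  0.0068 0.0819] tiltxy [0.0268 0.0096] yawY -0.1833 tilt_in_tool xy [0.0143 0.0246] F [-9.8 -0.4 27. ] g 0.013 qd 0.002
```

View pics/zz.png

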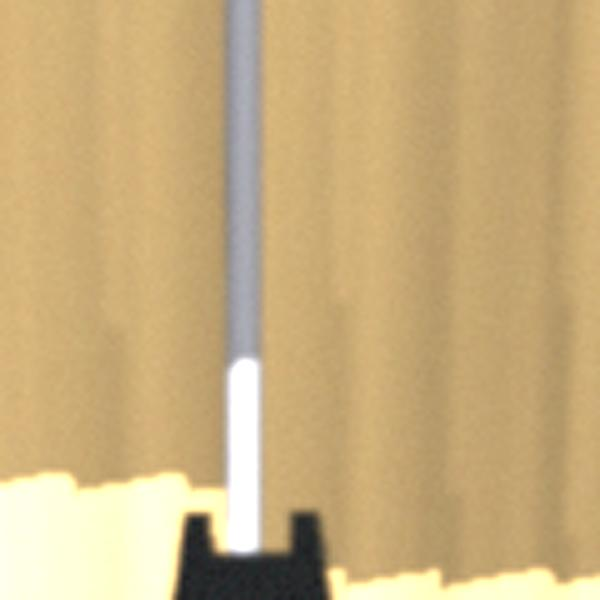

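```bash

python3 - <<'E'
from h import *
save("side","s18.png");tilt()
m=camera_model("side")
for t in("ticket_center","ticket","ticket_card","lip"):
    for d in landmark_of("side",t)[:4]: print(t,round(d["score"],2),np.round(w("side",d["at"],m),4))
m=camera_model("wrist");get_image("wrist")
for t in("ticket_center","ticket","ticket_card","lip"):
    for d in landmark_of("wrist",t)[:4]: print(t,round(d["score"],2),np.round(w("wrist",d["at"],m),4))
a=cv2.imread("pics/s18.png");cv2.imwrite("pics/s18z.png",cv2.resize(a[120:270,210:360],(600,600),interpolation=cv2.INTER_CUBIC))
tilt()
E
```

```text
t 17.725 p [0.643  0.0068 0.0819] tiltxy [0.027  0.0096] yawY -0.1834 tilt_in_tool xy [0.0144 0.0247] F [-9.7  0.3 27.6] g 0.0129 qd 0.001
ticket_center 0.62 [0.4187 0.2552 0.0308]
ticket_center 0.44 [0.6411 0.0077 0.0802]
ticket 0.86 [ 0.4195  0.2532 -0.0033]
ticket 0.54 [0.6418 0.0034 0.042 ]
ticket_card 0.8 [0.4303 0.2475 0.0431]
ticket_card 0.65 [0.6482 0.0083 0.0867]
lip 0.9 [0.6411 0.0012 0.0633]
ticket 0.69 [ 0.6465 -0.0013  0.0433]
ticket_card 0.89 [ 0.6479 -0.0031  0.0937]
t 18.175 p [0.643  0.0068 0.0819] tiltxy [0.027  0.0096] yawY -0.1833 tilt_in_tool xy [0.0144 0.0248] F [-9.9 -0.5 26.7] g 0.0133 qd 0.001
```

View pics/s18z.png

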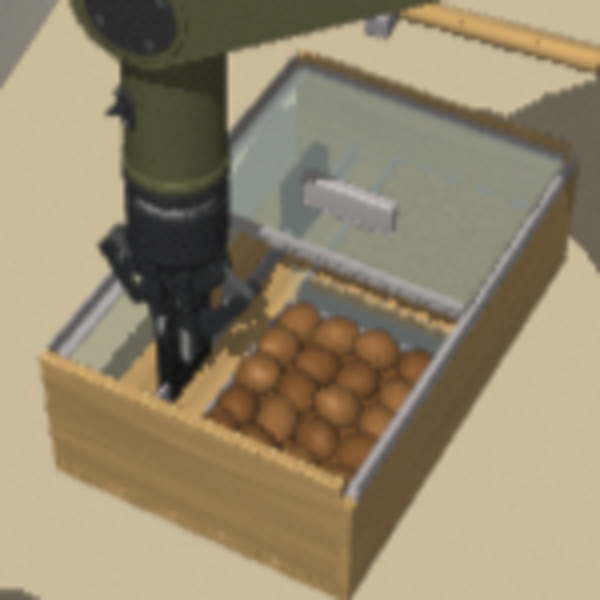

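View pics/w18.png

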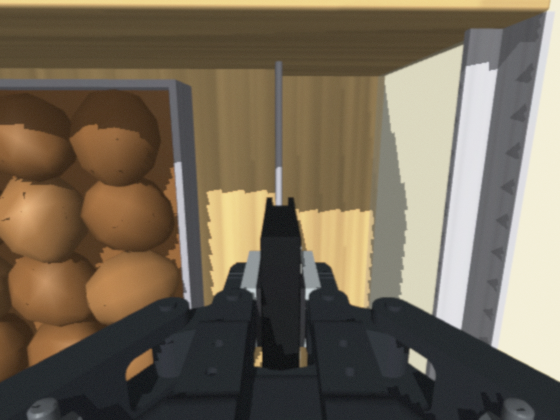

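Heights match the seated state (ticket origin at about 0.043 against the nominal 0.044). I'll ease the grip slightly so the holder beds flat while pressing, then trim to about 10 N.

Call:
{"method": "carry_out", "body": {"commands": [[0.9, -0.5, 0, -2.5, 0]], "grip_force": 28}}

```text
clock: 18.3
ee_pos: [0.6428, 0.0068, 0.0822]
tool_rot: [0.769, 0.639, 0.014, 0.006]
force: [-2.2, 0.6, 5.8]
grip_width: 0.0134
```

```bash

python3 - <<'E'
from h import *
for i in range(4): get_image("wrist");tilt()
save("wrist","w19.png")
E
```

```text
t 18.35 p [0.6428 0.0068 0.0821] tiltxy [0.0296 0.0096] yawY -0.1834 tilt_in_tool xy [0.0148 0.0274] F [-4.8 -0.3 15.1] g 0.013 qd 0.008
t 18.4 p [0.6429 0.0068 0.0821] tiltxy [0.0294 0.0096] yawY -0.1834 tilt_in_tool xy [0.0148 0.0272] F [-4.5 -0.6 14.5] g 0.0131 qd 0.005
t 18.45 p [0.6428 0.0068 0.0821] tiltxy [0.0292 0.0096] yawY -0.1834 tilt_in_tool xy [0.0148 0.027 ] F [-5.   0.5 15. ] g 0.013 qd 0.002
t 18.5 p [0.6429 0.0068 0.0821] tiltxy [0.0292 0.0096] yawY -0.1833 tilt_in_tool xy [0.0148 0.027 ] F [-4.3  0.4 15.2] g 0.013 qd 0.002
```

Call:
{"method": "carry_out", "body": {"commands": [[0.9, -0.3, 0, -1.9, 0]], "grip_force": 50}}

```text
clock: 18.68
ee_pos: [0.6428, 0.0068, 0.0822]
tool_rot: [0.769, 0.639, 0.015, 0.006]
force: [-3.1, 0.2, 8.6]
grip_width: 0.0133
```

```bash

python3 - <<'E'
from h import *
for i in range(4): get_image("wrist");tilt()
save("wrist","w20.png");save("top","top20.png");tilt()
E
python3 slot.py pics/w20.png m14.pkl
```

```text
t 18.725 p [0.6428 0.0068 0.0821] tiltxy [0.0308 0.0096] yawY -0.1833 tilt_in_tool xy [0.015  0.0286] F [-3.8 -0.6 11.6] g 0.0134 qd 0.004
t 18.775 p [0.6428 0.0068 0.0821] tiltxy [0.0307 0.0096] yawY -0.1834 tilt_in_tool xy [0.015  0.0285] F [-4.  -0.3 10.9] g 0.0133 qd 0.002
t 18.825 p [0.6428 0.0068 0.0821] tiltxy [0.0307 0.0096] yawY -0.1834 tilt_in_tool xy [0.015  0.0284] F [-4.1 -0.  11.9] g 0.0131 qd 0.002
t 18.875 p [0.6428 0.0068 0.0821] tiltxy [0.0306 0.0096] yawY -0.1834 tilt_in_tool xy [0.015  0.0283] F [-2.7 -0.3 11.8] g 0.0132 qd 0.002
t 18.975 p [0.6428 0.0068 0.0821] tiltxy [0.0307 0.0096] yawY -0.1834 tilt_in_tool xy [0.015  0.0284] F [-3.2  0.5 11.8] g 0.0131 qd 0.001
```

View pics/zz.png

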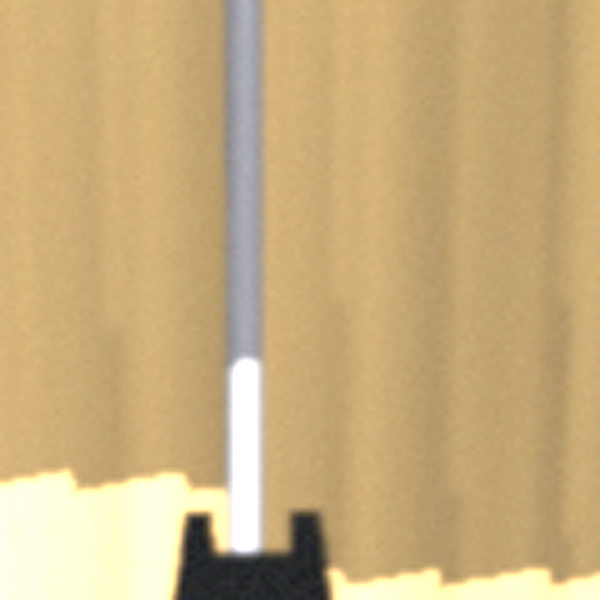

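View pics/top20.png

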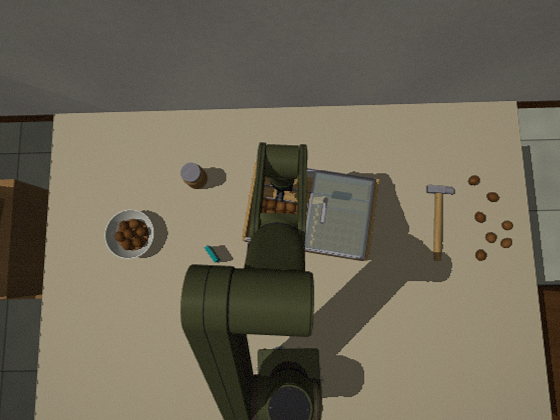

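The lip sits inside the slot (245 against 253 in the zoom), the press is steady at about 11.5 N, the pane is still open with its handle at about (323,210), and the jar, bowl and hammer are in place. I'll hand the job in.

```bash
python3 -c "
from h import *
tilt(); print(sign_off())"
```

```text
t 18.975 p [0.6428 0.0068 0.0821] tiltxy [0.0307 0.0096] yawY -0.1834 tilt_in_tool xy [0.015  0.0284] F [-3.2  0.5 11.8] g 0.0131 qd 0.001
the job is handed in; nothing more can be done
None
```

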